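Put the resin pot on heat and lock the regulator

TASK

Slide the steel resin pot along the hotplate, without lifting or tipping it, off the grey ring until it stands wholly inside the orange ring. Then turn the regulator knob until its white pointer lines up with the green mark, and after that slide the red guard fully over the knob to its stop. Leave the jar, the boards and the suction cup where they are.

Things in the scene. Friction and masses are not known exactly. Their poses are not given: they have to be found in the camera images.
- hotplate: fixed low hotplate, aluminium, 170 (x) x 430 (y) x 30 mm high, flat top without a rim at z = 30 mm; origin at the centre of its underside; three printed rings lie in a row along its y axis, 140 mm apart, in any order
- pot: loose lidded cylindrical resin pot, diameter 100 mm, 62 mm high (the straight side reaches 52 mm, then a black domed lid without a knob, part of the pot), steel with a yellow band, 0.4 to 0.9 kg; too wide to grasp; starts on the grey ring; origin at the centre of its underside, z up
- orange_ring: target: printed flat orange ring on the hotplate, inner diameter 120 mm, outer 134 mm; origin at its centre on the hotplate top
- grey_ring: printed flat grey ring of the same size, where the pot starts; origin at its centre
- blue_ring: printed flat blue ring of the same size, not used (the pot may slide across it); origin at its centre
- regulator: fixed white regulator box on one side of the hotplate, left or right, 230 (x) x 100 (y) x 30 mm high; origin at the centre of its underside; knob axis at x = -55 mm, y = 0 in its frame; the guard slides along its x axis
- knob (a joint): angle of the knob, grows clockwise seen from above, -0.6 to 2.0 rad; stays where it is left
- knob_grip (a point): point on the knob's axis, 22 mm above the box top; the knob is a black upright bar 46 mm long, 14 mm thick, its top 30 mm above the box top, no skirt below it; grip it across its thickness
- knob_pointer (a point): 30 mm from the knob's axis in the direction in which the white pointer line (on the top and one end of the bar) points, 22 mm above the box top; in line with the mark when it lies straight above mark_tip
- mark_tip (a point): point of the printed green mark on the box, 30 mm from the knob's axis, at box-top height; the mark is a radial stripe 20 x 8 mm, from 27 to 47 mm from the axis; the knob turns 0.5 to 1.5 rad clockwise to reach it
- guard (a joint): travel of the guard: 0 parked clear of the knob, grows as it slides along the box's -x towards and over the knob, stop at 0.105 m (centred over the knob)
- guard_fin (a point): top centre of the guard's fin. The guard is a tunnel with red walls and a clear roof, 60 (along the slide) x 70 x 38 mm high above the box top, open at both ends; across the middle of its roof stands a red fin 8 mm thick along the slide, 44 mm wide, 20 mm high, its top 58 mm above the box top
- fixture: bystander, fixed on the other side of the hotplate: aluminium plate 200 x 100 mm with a green circuit board, 25 mm high; origin at the centre of its underside
- jar: bystander, loose: closed jar, 60 mm diameter, 65 mm high, blue cap; origin at the centre of its underside
- panel: bystander, loose: two green circuit boards, 100 x 140 x 8 mm; origin at the centre of the underside
- cup: bystander, loose: upright suction cup with brass fitting, 32 mm diameter, 56 mm high; origin at the centre of its underside
There are look-alikes about, which are no part of the job. Leave any brown or turquoise look-alike of the pot alone.

How it is judged:
By the outcome, as a careful person would: the job done as asked, in the order asked, and still so for the second after the job is handed in, with the robot touching nothing.
It also fails if it takes over 64 s, if anything falls off the work surface, if the arm or the gripper's body presses on something with over 40 N, if the wrist force passes 120 N, or if a joint passes its speed limit or range.

ROBOT

A 6-joint arm with a two-finger parallel gripper is mounted at the origin on the work surface. World frame = base frame: x ahead of the robot, y to its left, z up, the work surface at z = 0. Lengths are in m, angles in degrees, forces in N, time in s.
With the tool pointing down it reaches from about 0.35 to 0.875 m from the base axis. Payload 4.2 kg.
Tool frame: the origin (TCP) lies on the mounting face of the last link; the fingertips stand 182 mm ahead of it and the grasp point (between the pads) lies 164 mm ahead of it (r.tcp_to_grasp is the distance from the TCP to the grasp point, in m); z points along the fingers, y is the line along which they close (so a half turn about z gives the same grasp; the last joint's range is limited). The gripper opens to 87 mm and grips with 3 to 60 N. Pads are 19 mm wide; open, the fingers measure 117 mm over their backs; the gripper's body (75 mm by 190 mm) begins 51 mm behind the grasp point.
Start: joints at [14.817, 22.042, 0.453, 0, -68.411, -14.817], TCP at [0.625, 0, 0.405] pointing down, gripper open.
Joint ranges: [-179.83, 179.83], [-69.29, 118.12], [-61.27, 80.66], [-181.25, 117.63], [-171.15, -9.14], [-177.46, 177.46]. Speed limits (degrees/s): [159.86, 159.86, 180, 180, 180, 180].

INTERFACE

Orientations are given as a 3x3 rotation matrix whose columns are the frame's x, y, z axes.
In Python, from station import sense, eyes, r gives the robot as it stands.
- The arm moves only by the tool jog_arm, never from a script. Its argument "increments" is a list of rows, each a list of 4 numbers: the shift along the tool's x, y, z normalised to -1 to 1, where 1 is 0.02 m, then the turn about the tool's z normalised to -1 to 1, where 1 is 0.08 rad. A call has 1 to 10 rows; each row shifts and turns the commanded pose from where the row before left it, along the tool's axes as they then stand; what a row does not reach is not made up. A row lasts 1/10 s, in which the tool goes at most 50 mm and 8.59 degrees, less where a joint would pass 70% of its speed; a pose out of reach is approached as far as the arm can. A call with a number of a shift or a turn outside -1 to 1 is refused whole. A call with a gripper value outside its range is refused whole. "grip" is the finger opening in mm, from 0 to 87, set as the call begins (left out, the last holds). The fingers move at their own pace and stop on an object; the grip force is fixed at half the most. Time passes only in rows, so rows that do not move let the fingers close. It gives the time, the measured TCP pose, the force, the opening and the grip force at its end, in the units of the state.
- sense(): the state, without advancing time (a new reading comes with each control period).
- eyes.capture(name): name is "scene" or "side" or "wrist"; returns the picture (384x512x3 uint8, blue, green, red); there is no depth.
- eyes.get_calibration(name): a dict with "camera_matrix" (3x3 intrinsics, pixels), "R" (3x3) and "t" (3): a world point X has camera coordinates R X + t; the wrist camera has in their place "T_tool_cam" (4x4, takes a point from camera to tool coordinates, whose origin is the TCP and whose axes are the flange's). Camera axes: x right, y down, z forward; pixel columns grow to the right and rows downward; lengths in m; the calibration is good to about 2 mm. A picture is of the moment at which its call begins: read the wrist's pose just before it. get_calibration takes no time and is no camera call.
- r.finish_job(): hands the job in; it is judged then, once.
Trained networks look in the newest picture that a camera, given by its name, has taken for a name from the list of things; names that differ only in an ending like _2 or _b are one class to them, and where a whole thing is asked for, a point or a joint stands for the part that bears it (a point fixed in the world has none). Each returns a list of dicts, best first, with "conf" (0 to 1); they miss things now and then, are a little off and sometimes report something else, mostly with a low value. They report only what shows in the picture. A call takes as long as a camera call. They do not tell look-alikes from the thing itself.
- eyes.spot_in(camera, name): "centre" ([x, y, z] in m, in world coordinates, good to about 4 mm: the middle of the surface that is visible of it).
- eyes.outline_of(camera, name): "mask" (384x512 bool, what is visible of it).
The state is a dict: "time_s": time; "joints": joint angles; "joint_velocities": joint speeds; "effort": joint torques, N m; "tcp_pos": TCP position; "ee_rot": TCP orientation; "wrist_force": force on the tool from outside, world axes, zero at the start; "moment": the same for the moment, N m; "gripper_width": opening from 0.0 (shut) to 1.0 (fully open); "gripper_force": force on a finger pad.
Only numpy, scipy, OpenCV 4.12 (cv2) and the standard library are available. Lean on these libraries where they do the work, as an engineer would, in place of code of your own. Each camera call takes 0.05 s, during which the arm holds its last target. There are 200 camera calls.

## Working session

There is one attempt and no reset: what is moved stays moved. The work goes in short steps, Python scripts to look and compute and a tool call to move; the robot and the scene stay as the last step left them, time stands still between calls to the robot, and variables do not carry over. Pictures are saved under pics/ and viewed, at most 13 in all, crops included, and the job is handed in when it is done.

Besides the shell and the picture viewer there is one more tool, called after "Call:" by a JSON object that holds its "name" and its "arguments". jog_arm: Moves the arm, as the interface text tells. Its arguments: {"type":"object","properties":{"increments":{"type":"array"},"grip":{"type":"number"}},"required":["increments"]}

```bash
ls; mkdir -p pics; cat > h.py <<'E'
import numpy as np, cv2
from station import sense, eyes, r
def proj(cal,X):
    p=cal["camera_matrix"]@(np.array(cal["R"])@np.array(X)+np.array(cal["t"]).ravel()); return p[:2]/p[2]
def toplane(cal,uv,z):
    K=np.array(cal["camera_matrix"]);R=np.array(cal["R"]);t=np.array(cal["t"]).ravel()
    d=R.T@np.linalg.solve(K,[uv[0],uv[1],1]);c=-R.T@t
    return c+d*(z-c[2])/d[2]
def wcal():
    s=sense();c=eyes.get_calibration("wrist");T=np.eye(4);T[:3,:3]=s["ee_rot"];T[:3,3]=s["tcp_pos"]
    W=np.linalg.inv(T@np.array(c["T_tool_cam"]));return dict(camera_matrix=np.array(c["camera_matrix"]),R=W[:3,:3],t=W[:3,3])
E
python3 - <<'E'
from h import *
s=sense();print(s["tcp_pos"],s["ee_rot"],s["time_s"],s["gripper_width"])
ims=[]
for n in("scene","side"):
    im=eyes.capture(n);cv2.imwrite(f"pics/{n}0.png",im);ims.append(im)
    for k in "hotplate pot orange_ring grey_ring blue_ring regulator knob_grip knob_pointer mark_tip guard_fin fixture jar panel cup".split():
        print(n,k,[(np.round(d["centre"],3).tolist(),round(d["conf"],2),proj(eyes.get_calibration(n),d["centre"]).astype(int).tolist()) for d in eyes.spot_in(n,k)[:3]])
cv2.imwrite("pics/both.png",cv2.resize(np.hstack(ims),(800,300)))
E
```

```text
pics
[6.24789320e-01 1.69731083e-05 4.03651775e-01] [[-2.22164207e-04 -9.99997568e-01 -2.19435065e-03]
 [-9.99999970e-01  2.22384050e-04 -9.99425736e-05]
 [ 1.00430319e-04  2.19432839e-03 -9.99997587e-01]] 0.0 0.9991728442601995
scene hotplate [([0.579, 0.028, 0.032], 0.9, [259, 210])]
scene pot [([0.37, -0.021, 0.05], 0.83, [283, 153]), ([0.596, -0.147, 0.082], 0.78, [197, 174]), ([0.723, -0.322, 0.055], 0.62, [113, 185])]
scene orange_ring []
scene grey_ring [([0.609, -0.127, 0.027], 0.76, [202, 195])]
scene blue_ring [([0.553, 0.122, 0.032], 0.58, [298, 219]), ([0.584, 0.345, 0.028], 0.49, [381, 270]), ([0.772, -0.192, 0.053], 0.3, [137, 218])]
scene regulator [([0.585, 0.346, 0.029], 0.58, [381, 271])]
scene knob_grip [([0.479, 0.326, 0.052], 0.78, [391, 229])]
scene knob_pointer [([0.479, 0.33, 0.05], 0.51, [393, 230])]
scene mark_tip []
scene guard_fin []
scene fixture [([0.539, -0.324, 0.021], 0.76, [162, 156])]
scene jar [([0.773, -0.191, 0.054], 0.98, [137, 218])]
scene panel [([0.802, 0.007, 0.008], 0.75, [198, 277]), ([0.605, -0.128, 0.029], 0.16, [202, 193])]
scene cup [(
[... 364 characters left out ...]
de blue_ring [([0.543, 0.138, 0.028], 0.95, [263, 261])]
side regulator [([0.548, 0.355, 0.03], 0.86, [231, 353])]
side knob_grip [([0.479, 0.339, 0.059], 0.76, [279, 340]), ([0.792, 0.013, 0.006], 0.17, [174, 222])]
side knob_pointer [([0.472, 0.335, 0.058], 0.57, [284, 339])]
side mark_tip [([0.788, 0.014, 0.006], 0.27, [175, 222])]
side guard_fin [([0.482, -0.316, 0.021], 0.75, [310, 173]), ([0.574, 0.358, 0.065], 0.62, [212, 336])]
side fixture [([0.481, -0.315, 0.019], 0.68, [311, 174])]
side jar [([0.476, 0.34, 0.054], 0.45, [281, 342])]
side panel [([0.792, 0.015, 0.008], 0.76, [174, 222])]
side cup [([0.738, 0.185, 0.036], 0.54, [162, 259]), ([0.547, 0.083, 0.027], 0.19, [266, 245])]
```

View pics/scene0.png

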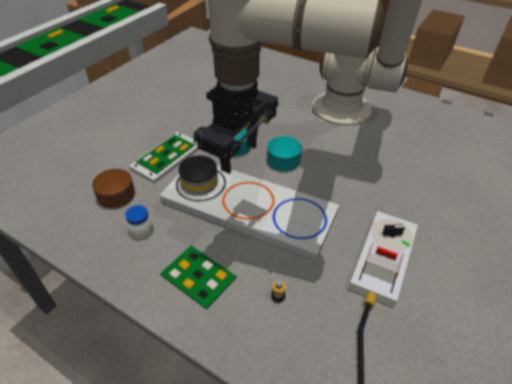

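View pics/side0.png

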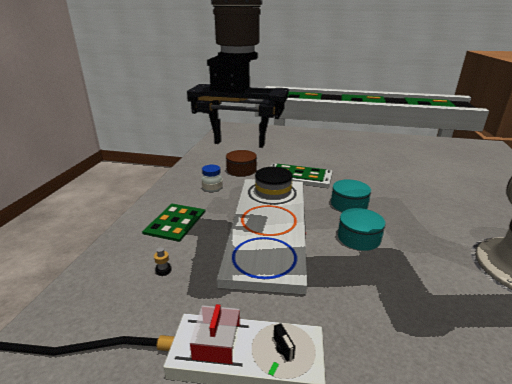

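Candidates for the pot:
- Yellow-banded steel pot on the grey ring: scene (198,174), side (273,182). This is the one.
- Turquoise look-alikes: scene (284,153) and (240,140).
- Brown look-alike: scene (113,188).

The rings run grey, orange, blue along +y. The regulator is on the left, with the knob at side (283,342), the mark at (273,369) and the guard at (215,335).

```bash
cat >> h.py <<'E'
def circ(P):
    A=np.c_[2*P[:,:2],np.ones(len(P))];b=(P[:,:2]**2).sum(1);m=np.ones(len(P),bool)
    for _ in range(4):
        s=np.linalg.lstsq(A[m],b[m],rcond=None)[0];rad=np.sqrt(s[2]+s[0]**2+s[1]**2)
        e=abs(np.hypot(*(P[:,:2]-s[:2]).T)-rad);m=e<max(.006,1.5*np.median(e))
    return s[:2].round(4),rad.round(4),int(m.sum())
def ring(im,cal,col,z=.03,near=None):
    hsv=cv2.cvtColor(im,cv2.COLOR_BGR2HSV);lo,hi={"orange":((3,140,110),(16,255,255)),"blue":((110,120,60),(130,255,255))}[col]
    v,u=np.nonzero(cv2.inRange(hsv,lo,hi));P=np.array([toplane(cal,(a,b),z) for a,b in zip(u,v)])
    if near is not None and len(P): P=P[np.hypot(*(P[:,:2]-near).T)<.09]
    return circ(P) if len(P)>20 else None
E
python3 - <<'E'
from h import *
for n in("scene","side","wrist"):
    cal=wcal() if n=="wrist" else eyes.get_calibration(n)
    im=eyes.capture(n);cv2.imwrite(f"pics/{n}1.png",im)
    print(n,"orange",ring(im,cal,"orange",near=(.565,0)),"blue",ring(im,cal,"blue",near=(.55,.13)))
    for k in ("pot","grey_ring"):
        for d in (eyes.outline_of(n,k)[:3] if n!="scene" else []):
            v,u=np.nonzero(d["mask"]);print(n,k,round(d["conf"],2),u.min(),u.max(),v.min(),v.max())
    print([(k,[(np.round(d["centre"],3).tolist(),round(d["conf"],2)) for d in eyes.spot_in(n,k)[:2]]) for k in("pot","grey_ring")])
E
python3 -c "
import cv2,numpy as np
a=cv2.imread('pics/wrist1.png');b=cv2.imread('pics/side1.png')[150:290,210:400]
b=cv2.resize(b,None,fx=1.5,fy=1.5,interpolation=2)
c=np.zeros((384,800,3),np.uint8);c[:,:512]=a;c[:b.shape[0],512:512+b.shape[1]]=b[:,:288];cv2.imwrite('pics/w1.png',c)"
```

```text
scene orange (array([ 0.5597, -0.0185]), np.float64(0.0635), 111) blue (array([0.5434, 0.1207]), np.float64(0.0635), 117)
[('pot', [([0.37, -0.019, 0.05], 0.83), ([0.596, -0.147, 0.081], 0.8)]), ('grey_ring', [([0.608, -0.125, 0.029], 0.63), ([0.48, 0.331, 0.051], 0.38)])]
side orange (array([ 0.5612, -0.0167]), np.float64(0.0635), 242) blue (array([0.5448, 0.1218]), np.float64(0.0635), 392)
side pot 0.91 226 256 149 176
side pot 0.64 255 291 167 199
side pot 0.6 332 370 180 210
side grey_ring 0.52 249 296 189 199
side grey_ring 0.42 232 297 237 278
[('pot', [([0.348, -0.001, 0.053], 0.95), ([0.374, -0.157, 0.049], 0.87)]), ('grey_ring', [([0.562, -0.121, 0.032], 0.53)])]
wrist orange (array([ 0.5611, -0.0176]), np.float64(0.0638), 2106) blue (array([0.5448, 0.1214]), np.float64(0.0636), 874)
wrist pot 0.96 267 379 0 49
wrist pot 0.91 458 511 82 176
wrist pot 0.68 469 511 0 27
wrist grey_ring 0.88 246 382 0 74
[('pot', [([0.387, -0.039, 0.04], 0.74), ([0.579, -0.137, 0.091], 0.72)]), ('grey_ring', [])]
```

View pics/w1.png

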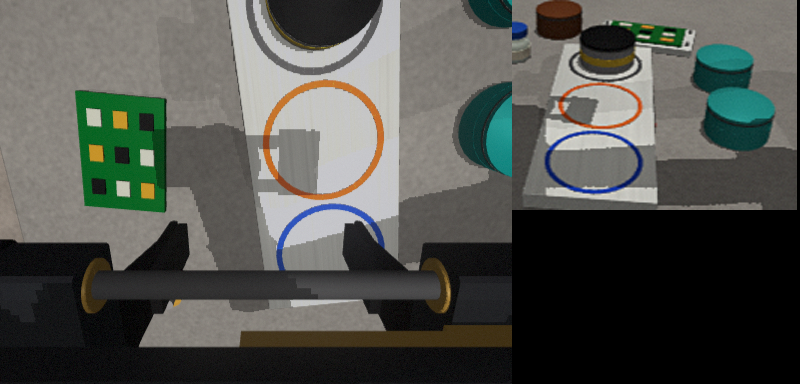

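The chosen pot is black-lidded with a yellow band, at wrist (320,20) on the grey ring. The ring fits from all three views agree: orange (0.561,-0.0175), blue (0.545,0.121). I'll turn to line up with the hotplate and look at the pot from above.

Call:
{"name": "jog_arm", "arguments": {"increments": [[0,0,0,-0.73],[0,0,0,-0.73],[0.9,0.5,0,0],[0.9,0.5,0,0],[0.9,0.5,0,0],[0.9,0.5,0,0],[0.9,0.4,0,0],[0,0,0,0],[0,0,0,0]], "grip": 60}}

```text
time_s: 3.05
tcp_pos: [0.5872, -0.0962, 0.405]
ee_rot: [[0.114, -0.993, 0.0], [-0.993, -0.114, 0.0], [-0.0, -0.001, -1.0]]
wrist_force: [-0.3, -0.6, -1.1]
gripper_width: 0.69
gripper_force: 0.0
```

```bash
cat >> h.py <<'E'
def potfix(cal,im,near):
    # lidded pot: outline of steel side/lid; fit by projecting a cylinder model hull against mask
    best=None
    for d in eyes.outline_of("wrist","pot"):
        m=d["mask"];v,u=np.nonzero(m);p=toplane(cal,(u.mean(),v.mean()),.06)
        if best is None or np.hypot(*(p[:2]-near))<best[0]: best=(np.hypot(*(p[:2]-near)),m)
    m=best[1].astype(np.uint8)
    from scipy.optimize import minimize
    a=np.linspace(0,2*np.pi,72,endpoint=False)
    def model(x):
        P=[(x[0]+r*np.cos(t),x[1]+r*np.sin(t),z) for r,z in((.05,.03),(.05,.082)) for t in a]
        q=np.array([proj(cal,X) for X in P],np.float32);h=cv2.convexHull((q*16).astype(np.int32))
        o=np.zeros(m.shape,np.uint8);cv2.fillConvexPoly(o,h,1,cv2.LINE_8,4);return o
    f=lambda x:-(model(x)&m).sum()/max(1,(model(x)|m).sum())
    res=minimize(f,near,method="Nelder-Mead",options=dict(initial_simplex=np.array(near)+np.array([[0,0],[.015,0],[0,.015]]),xatol=2e-4,fatol=1e-4))
    return res.x.round(4),round(-res.fun,3)
O=np.array([.561,-.0175]);B=np.array([.5447,.1214])
E
python3 - <<'E'
from h import *
s=sense();print(np.round(s["tcp_pos"],4),np.round(s["ee_rot"],3).tolist(),s["time_s"])
cal=wcal();im=eyes.capture("wrist");cv2.imwrite("pics/wrist2.png",im)
print("orange",ring(im,cal,"orange",near=O),"pot",potfix(cal,im,(.578,-.156)))
E
```

```text
[ 0.5872 -0.0962  0.405 ] [[0.114, -0.993, 0.0], [-0.993, -0.114, 0.0], [-0.0, -0.001, -1.0]] 3.05
orange (array([ 0.5614, -0.0176]), np.float64(0.0637), 1418) pot (array([ 0.5986, -0.0341]), np.float64(-0.0))h.py:36: RuntimeWarning: overflow encountered in scalar negative
  f=lambda x:-(model(x)&m).sum()/max(1,(model(x)|m).sum())
```

View pics/wrist2.png

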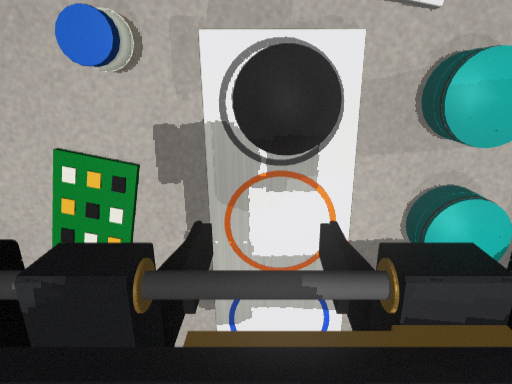

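The pot's lid is at (288,98), about 55 px in radius, and sits slightly off centre in the grey ring at (283,101). I'll fix the unsigned overflow in the fit.

```bash
sed -i 's/best\[1\].astype(np.uint8)/best[1].astype(np.uint8)/; s/-(model(x)&m).sum()/-float((model(x)\&m).sum())/' h.py
python3 - <<'E'
from h import *
s=sense();cal=wcal();im=eyes.capture("wrist");p,q=potfix(cal,im,np.array((.578,-.156)));print(p,q)
print("check lid", toplane(cal,(288,98),.082))
u=(B-O)/np.linalg.norm(B-O);R=np.array(s["ee_rot"])
w=O-p;print("push dir deg",np.degrees(np.arctan2(-w[0],w[1])),np.linalg.norm(w),"tool x yaw",np.degrees(np.arctan2(R[0,0],-R[1,0])))
for back in(.085,):
    t=p-back*w/np.linalg.norm(w);d=np.r_[t,.038+.182]-s["tcp_pos"];print(t,(R.T@d)/.02)
E
```

```text
[ 0.578 -0.156] 0.0
check lid [ 0.5755309  -0.16566772  0.082     ]
push dir deg 6.997692604014377 0.13953942095336358 tool x yaw 6.668431200431017
[ 0.5883555  -0.24036684] [7.21579422 0.81389557 9.24183861]
```

```bash
cat >> h.py <<'E'
def lid(cal,im,z=.082,thr=60,near=None):
    g=(im.max(2)<thr).astype(np.uint8);g=cv2.morphologyEx(g,cv2.MORPH_OPEN,np.ones((7,7)))
    uv=proj(cal,(*near,z)).round().astype(int);n,l=cv2.connectedComponents(g);m=(l==l[uv[1],uv[0]]).astype(np.uint8)
    c=max(cv2.findContours(m,0,cv2.CHAIN_APPROX_NONE)[0],key=len)[:,0]
    return circ(np.array([toplane(cal,q,z) for q in c]))
E
python3 - <<'E'
from h import *
s=sense();cal=wcal();im=eyes.capture("wrist")
for t in(40,50,60,75):print(t,lid(cal,im,thr=t,near=(.576,-.166)),lid(cal,im,z=.09,thr=t,near=(.576,-.166)))
for d in eyes.outline_of("wrist","pot"): v,u=np.nonzero(d["mask"]);print(d["conf"],u.min(),u.max(),v.min(),v.max())
E
```

```text
40 (array([ 0.5954, -0.0797]), np.float64(0.24), 1546) (array([ 0.5955, -0.0823]), np.float64(0.2337), 1546)
50 (array([ 0.5796, -0.061 ]), np.float64(0.2392), 1670) (array([ 0.5801, -0.0641]), np.float64(0.2329), 1670)
60 (array([ 0.5758, -0.1633]), np.float64(0.0491), 311) (array([ 0.5764, -0.1637]), np.float64(0.0478), 311)
75 (array([ 0.5758, -0.1634]), np.float64(0.0492), 312) (array([ 0.5764, -0.1638]), np.float64(0.0479), 312)
0.72 233 341 41 153
0.65 422 511 44 146
0.56 406 511 184 260
```

Pot at (0.576,-0.1635). I'll go behind it, then down until the fingertips are about 10 mm above the plate.

Call:
{"name": "jog_arm", "arguments": {"increments": [[0.94,0.12,0,0],[0.94,0.12,0,0],[0.94,0.12,0,0],[0.94,0.12,0,0],[0.94,0.13,0,0],[0.94,0.13,0,0],[0.94,0.13,0,0],[0.95,0.13,0,0],[0,0,0.5,0],[0,0,0.7,0]]}}

```text
time_s: 4.35
tcp_pos: [0.5857, -0.2468, 0.3806]
ee_rot: [[0.116, -0.993, 0.001], [-0.993, -0.116, -0.0], [0.0, -0.001, -1.0]]
wrist_force: [0.0, 0.4, -0.2]
gripper_width: 0.69
gripper_force: 0.0
```

Call:
{"name": "jog_arm", "arguments": {"increments": [[0,0,1,0],[0,0,1,0],[0,0,1,0],[0,0,1,0],[0,0,1,0],[0,0,1,0],[0,0,1,0],[0,0,0.65,0],[0,0,0.3,0],[0,0,0,0]]}}

```text
time_s: 5.35
tcp_pos: [0.5855, -0.2465, 0.2209]
ee_rot: [[0.117, -0.993, -0.002], [-0.993, -0.117, 0.0], [-0.0, 0.001, -1.0]]
wrist_force: [-1.1, -0.4, 0.1]
gripper_width: 0.689
gripper_force: 0.0
```

```bash
python3 - <<'E'
from h import *
s=sense();print(s["tcp_pos"],s["wrist_force"],s["gripper_width"])
p=np.array([.576,-.1635]);w=(O-p)/np.linalg.norm(O-p);R=np.array(s["ee_rot"])
for n,t in(("contact",p-.0495*w),("end",O-.0495*w)):print(n,R.T@(np.r_[t,s["tcp_pos"][2]]-s["tcp_pos"])/.02)
E
```

```text
[ 0.58546493 -0.24647251  0.22094708] [-1.13600327 -0.43200622  0.05869206] 0.6885623083756364
contact [-1.70077641e+00  2.14340242e-02  7.23356835e-04]
end [-9.03838758e+00 -8.79021951e-02  3.54175777e-03]
```

Call:
{"name": "jog_arm", "arguments": {"increments": [[-0.6,0,0,0],[-0.4,0,0,0],[-0.2,0,0,0],[-0.2,0,0,0],[-0.2,0,0,0],[-0.2,0,0,0],[-0.3,0,0,0],[-0.3,0,0,0],[-0.4,-0.01,0,0],[-0.4,-0.01,0,0]]}}

```text
time_s: 6.35
tcp_pos: [0.5785, -0.1829, 0.222]
ee_rot: [[0.116, -0.993, 0.001], [-0.993, -0.116, -0.0], [0.0, -0.001, -1.0]]
wrist_force: [-0.8, -3.9, 1.3]
gripper_width: 0.691
gripper_force: 1.7
```

Call:
{"name": "jog_arm", "arguments": {"increments": [[-0.4,-0.01,0,0],[-0.4,-0.01,0,0],[-0.4,0,0,0],[-0.4,-0.01,0,0],[-0.4,0,0,0],[-0.4,-0.01,0,0],[-0.4,0,0,0],[-0.4,-0.01,0,0],[-0.4,0,0,0],[-0.4,-0.01,0,0]]}}

```text
time_s: 7.35
tcp_pos: [0.5702, -0.1031, 0.2219]
ee_rot: [[0.117, -0.993, -0.0], [-0.993, -0.117, -0.0], [0.0, 0.0, -1.0]]
wrist_force: [0.2, -4.4, 2.3]
gripper_width: 0.687
gripper_force: 2.4
```

Call:
{"name": "jog_arm", "arguments": {"increments": [[-0.3,0,0,0],[-0.3,0,0,0],[-0.2,0,0,0],[-0.2,0,0,0],[-0.1,0,0,0],[-0.1,0,0,0],[0,0,0,0],[0,0,0,0]]}}

```text
time_s: 8.15
tcp_pos: [0.5674, -0.0796, 0.2217]
ee_rot: [[0.116, -0.993, -0.0], [-0.993, -0.116, 0.0], [-0.0, 0.0, -1.0]]
wrist_force: [-0.8, -2.0, 3.3]
gripper_width: 0.694
gripper_force: 1.7
```

```bash
python3 - <<'E'
from h import *
s=sense();print(s["tcp_pos"],s["wrist_force"])
p=np.array([.576,-.1635]);w=(O-p)/np.linalg.norm(O-p);R=np.array(s["ee_rot"])
print(R.T@(np.r_[O-.0495*w,s["tcp_pos"][2]]-s["tcp_pos"])/.02)
ims=[]
for n,c in(("scene",(120,130)),("side",(150,190))):
    im=eyes.capture(n);cv2.imwrite(f"pics/{n}2.png",im);ims.append(cv2.resize(im[c[0]:c[0]+140,c[1]:c[1]+190] if n=="scene" else im[140:280,190:380],(399,294),interpolation=2))
    print(n,[np.round(d["centre"],4).tolist() for d in eyes.spot_in(n,"pot")])
cv2.imwrite("pics/push.png",np.hstack(ims))
E
```

```text
[ 0.5673888  -0.07957281  0.22169311] [-0.83173934 -2.03734434  3.2786719 ]
[-6.44978200e-01 -8.66226003e-03  2.49064351e-04]
scene [[0.3674, -0.0232, 0.0498], [0.7229, -0.322, 0.0539], [0.5857, -0.0136, 0.0833]]
side [[0.3728, -0.1547, 0.051], [0.3474, 0.0012, 0.0545], [0.5562, 0.0028, 0.0717], [0.7318, -0.3231, 0.0557]]
```

View pics/push.png

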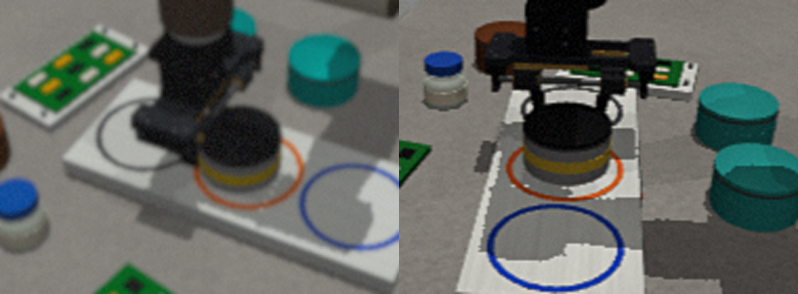

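The pot, at crop (570,145), is centred sideways in the orange ring but still about 10–13 mm short. Pushing a bit further, then backing off to check.

Call:
{"name": "jog_arm", "arguments": {"increments": [[-0.15,0,0,0],[-0.15,0,0,0],[-0.1,0,0,0],[-0.1,0,0,0],[-0.05,0,0,0],[0,0,0,0],[0.2,0,0,0],[0.6,0,0,0],[1,0,0,0],[0.5,0,0,0]]}}

```text
time_s: 9.35
tcp_pos: [0.5716, -0.1159, 0.2214]
ee_rot: [[0.115, -0.993, -0.0], [-0.993, -0.115, 0.0], [-0.0, 0.0, -1.0]]
wrist_force: [0.3, 0.7, 0.4]
gripper_width: 0.69
gripper_force: 0.0
```

Call:
{"name": "jog_arm", "arguments": {"increments": [[0,0,-1,0],[0,0,-1,0],[0,0,-1,0],[0,0,-1,0],[0,0,-1,0],[-1,0,-1,0],[-1,0,-1,0],[-1,0,-1,0],[-1,0,-1,0],[-1,0,0,0]]}}

```text
time_s: 10.35
tcp_pos: [0.5603, -0.0148, 0.4049]
ee_rot: [[0.116, -0.993, 0.006], [-0.993, -0.116, 0.001], [-0.0, -0.006, -1.0]]
wrist_force: [-0.6, -1.2, -0.6]
gripper_width: 0.691
gripper_force: 0.0
```

Call:
{"name": "jog_arm", "arguments": {"increments": [[-1,0,0,0],[-1,0,0,0],[-1,0,0,0],[-1,0,0,0],[-1,0,0,0],[0,0,0,0],[0,0,0,0]]}}

```text
time_s: 11.05
tcp_pos: [0.5482, 0.084, 0.4015]
ee_rot: [[0.117, -0.993, -0.001], [-0.993, -0.117, 0.0], [-0.0, 0.001, -1.0]]
wrist_force: [-0.2, 0.1, 0.6]
gripper_width: 0.693
gripper_force: 0.0
```

```bash
python3 - <<'E'
from h import *
s=sense();print(s["tcp_pos"],s["wrist_force"],s["time_s"])
cal=wcal();im=eyes.capture("wrist");cv2.imwrite("pics/wrist3.png",im)
print(lid(cal,im,near=O),"ring",ring(im,cal,"orange",near=O),"blue",ring(im,cal,"blue",near=B))
E
```

```text
[0.54822063 0.08397654 0.40149568] [-0.18585847  0.06044788  0.55579974] 11.05
(array([ 0.5599, -0.0179]), np.float64(0.0484), 333) ring (array([ 0.5612, -0.0179]), np.float64(0.0638), 1935) blue (array([0.5448, 0.1214]), np.float64(0.0638), 1853)
```

View pics/wrist3.png

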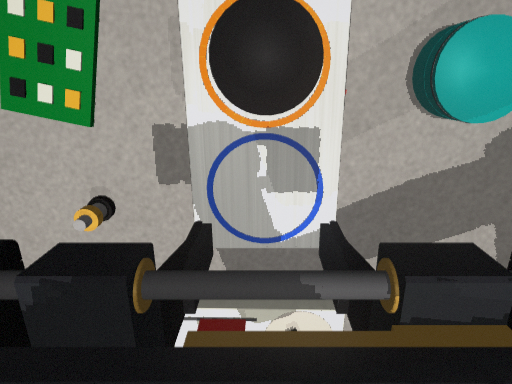

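The pot is 1.3 mm from the ring centre and wholly inside it. Now to the regulator.

Call:
{"name": "jog_arm", "arguments": {"increments": [[-0.96,-0.06,0,0],[-0.96,-0.06,0,0],[-0.96,-0.06,0,0],[-0.96,-0.06,0,0],[-0.96,-0.06,0,0],[-0.96,-0.06,0,0],[-0.96,-0.06,0,0],[-0.96,-0.06,0,0],[-0.96,-0.06,0,0],[-0.96,-0.06,0,0]]}}

```text
time_s: 12.1
tcp_pos: [0.5377, 0.2777, 0.4017]
ee_rot: [[0.117, -0.993, -0.0], [-0.993, -0.117, -0.0], [0.0, 0.0, -1.0]]
wrist_force: [0.2, -0.0, 0.9]
gripper_width: 0.689
gripper_force: 0.0
```

Call:
{"name": "jog_arm", "arguments": {"increments": [[-0.96,-0.06,0,0],[-0.96,-0.06,0,0],[-0.96,-0.06,0,0],[-0.96,-0.06,0,0],[-0.96,-0.06,0,0],[-0.96,-0.06,0,0],[-0.96,-0.06,0,0],[-0.5,-0.06,0,0],[0,0,0,0],[0,0,0,0]]}}

```text
time_s: 13.1
tcp_pos: [0.5305, 0.4206, 0.4015]
ee_rot: [[0.116, -0.993, -0.0], [-0.993, -0.116, -0.001], [0.001, 0.0, -1.0]]
wrist_force: [-0.4, -0.2, 0.2]
gripper_width: 0.691
gripper_force: 0.0
```

```bash
python3 - <<'E'
from h import *
s=sense();print(s["tcp_pos"],s["time_s"])
cal=wcal();im=eyes.capture("wrist");cv2.imwrite("pics/wrist4.png",im)
for k in "knob_grip knob_pointer mark_tip guard_fin regulator".split():
    print(k,[(np.round(d["centre"],4).tolist(),round(d["conf"],2),proj(cal,d["centre"]).astype(int).tolist()) for d in eyes.spot_in("wrist",k)[:2]])
E
```

```text
[0.53049566 0.42063194 0.40153246] 13.1
knob_grip [([0.478, 0.3297, 0.064], 0.82, [332, 80])]
knob_pointer [([0.4782, 0.3317, 0.0572], 0.59, [330, 82])]
mark_tip [([0.5744, 0.3396, 0.0677], 0.66, [228, 78]), ([0.4842, 0.3628, 0.0332], 0.59, [315, 112])]
guard_fin [([0.575, 0.3362, 0.0674], 0.64, [228, 74])]
regulator [([0.5442, 0.3357, 0.0324], 0.73, [261, 78]), ([0.5776, 0.3343, 0.063], 0.22, [226, 72])]
```

View pics/wrist4.png

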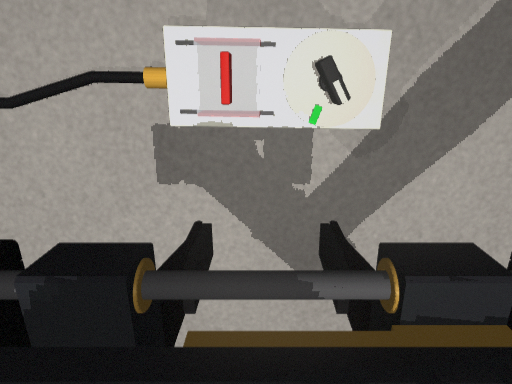

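The knob bar runs from (322,60) to (345,102) with its white pointer at the lower-right end. The green mark is at (315,114) and the guard fin at (226,78).

```bash
cat >> h.py <<'E'
def knob(cal,im,z0=.03):
    hsv=cv2.cvtColor(im,cv2.COLOR_BGR2HSV)
    def big(m):
        n,l,st,_=cv2.connectedComponentsWithStats(m);k=1+np.argmax(st[1:,4]);return np.argwhere(l==k)[:,::-1],int(st[k,4])
    g=cv2.inRange(hsv,(50,150,100),(75,255,255));uv=proj(cal,(.481,.335,z0)).astype(int)
    win=np.zeros_like(g);cv2.circle(win,tuple(int(x) for x in uv),int(62/90*100),255,-1);g&=win
    G,n=big(g);Gw=np.array([toplane(cal,q,z0)[:2] for q in G])
    dial=cv2.inRange(hsv,(15,15,150),(35,90,255))&win;c=np.argwhere(dial)[:,::-1]
    hull=cv2.convexHull(c.astype(np.int32))[:,0];D=circ(np.array([toplane(cal,q,z0) for q in hull]))
    win2=np.zeros_like(g);cv2.circle(win2,tuple(int(x) for x in uv),42,255,-1)
    blk=(im.max(2)<75).astype(np.uint8)*255&win2
    Bk,m=big(blk);Bw=np.array([toplane(cal,q,z0+.03)[:2] for q in Bk]).astype(np.float32)
    pc=np.linalg.svd(Bw-Bw.mean(0),full_matrices=False)[2][0]
    gpc=np.linalg.svd(Gw-Gw.mean(0),full_matrices=False)[2][0]
    return dict(green=Gw.mean(0).round(4),gdir=np.degrees(np.arctan2(gpc[1],gpc[0])).round(1),dial=D,bar=Bw.mean(0).round(4),barang=np.degrees(np.arctan2(pc[1],pc[0])).round(1),rect=cv2.minAreaRect(Bw*1000),n=(n,m))
E
python3 - <<'E'
from h import *
cal=wcal();im=cv2.imread("pics/wrist4.png");print(knob(cal,im))
for q in((164,27),(391,30),(381,129),(170,126)):print("corner",toplane(cal,q,.03)[:2].round(4))
for q,z in(((226,53),.088),((226,103),.088),((315,105),.03)):print(q,toplane(cal,q,z)[:2].round(4))
for q in((322,60),(345,102),(333,80)):print("bar top",toplane(cal,q,.06)[:2].round(4))
c=cv2.resize(im[40:140,270:400],(780,600),interpolation=0);cv2.imwrite("pics/knob.png",c)
E
```

```text
{'green': array([0.4835, 0.3652]), 'gdir': np.float64(76.3), 'dial': (array([0.4761, 0.3384]), np.float64(0.0675), 16), 'bar': array([0.4798, 0.3276], dtype=float32), 'barang': np.float32(122.7), 'rect': ((478.2193603515625, 330.69110107421875), (21.02682113647461, 45.325565338134766), 36.516822814941406), 'n': (133, 758)}
corner [0.6467 0.2982]
corner [0.4216 0.2747]
corner [0.4094 0.3724]
corner [0.6383 0.3957]
(226, 53) [0.5765 0.3187]
(226, 103) [0.5733 0.3599]
(315, 105) [0.4852 0.3555]
bar top [0.49   0.3126]
bar top [0.4613 0.3477]
bar top [0.4766 0.329 ]
```

View pics/knob.png

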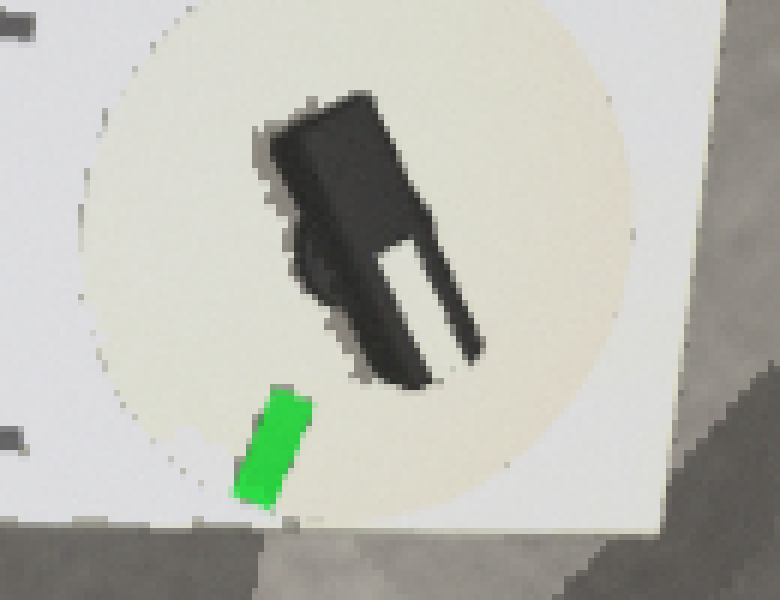

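The pointer is about 23° to one side of the image vertical and the mark about 21° to the other, so the knob needs roughly 44° clockwise. Computing it exactly.

```bash
python3 - <<'E'
from h import *
s=sense();cal=wcal();R=np.array(s["ee_rot"])
px=lambda x,y:(270+x/6-.4,40+y/6-.4)
W=lambda x,y,z:toplane(cal,px(x,y),z)[:2]
rim=[(80,241),(634,235),(600,95),(105,125),(135,420),(507,466),(330,518),(385,518),(187,10),(555,15),(95,340),(590,370)]
D=circ(np.array([W(*q,.03) for q in rim]));ax=D[0];print("dial",D)
g=W(274,448,.03);print("green",g,"dist",np.linalg.norm(g-ax))
ang=lambda v:np.degrees(np.arctan2(v[1],v[0]))
print("mark ang",ang(g-ax),"stripe",ang(W(253,502,.03)-W(294,394,.03)))
for a,b in(((378,255),(430,385)),((413,240),(467,362)),((370,95),(483,345)),((395,248),(447,374))):print("ptr",ang(W(*b,.06)-W(*a,.06)))
print("bar centre top",(W(370,95,.06)+W(483,345,.06))/2)
print("tool y ang",ang(R[:2,1]),"tool x",ang(R[:2,0]),"j6",s["joints"][5])
d=np.r_[ax,.056+.164]-s["tcp_pos"];print("delta tool units",R.T@d/.02)
E
```

```text
dial (array([0.475 , 0.3289]), np.float64(0.0479), 12)
green [0.48330115 0.36504438] dist 0.037085378179607754
mark ang 77.06538854123353 stripe 77.87364343210535
ptr 122.41909385671822
ptr 124.75412940326547
ptr 125.3493047142541
ptr 123.17924904903879
bar centre top [0.46970893 0.32514646]
tool y ang -173.3500647555013 tool x -83.35006157987776 j6 -45.37285630772361
delta tool units [4.20813527 3.29351152 9.10176367]
```

Call:
{"name": "jog_arm", "arguments": {"increments": [[0.84,0.66,0,0],[0.84,0.66,0,0],[0.84,0.66,0,0],[0.84,0.66,0,0],[0.85,0.65,0,0],[0,0,1,-1],[0,0,1,-1],[0,0,1,-1],[0,0,1,-1],[0,0,1,-1]], "grip": 44}}

```text
time_s: 14.4
tcp_pos: [0.475, 0.329, 0.3014]
ee_rot: [[0.497, -0.868, 0.001], [-0.868, -0.497, 0.001], [-0.0, -0.001, -1.0]]
wrist_force: [0.3, 0.5, -0.2]
gripper_width: 0.508
gripper_force: 0.0
```

Call:
{"name": "jog_arm", "arguments": {"increments": [[0,0,0.5,-1],[0,0,0.3,0],[0,0,0,0],[0,0,0,0]]}}

```text
time_s: 14.8
tcp_pos: [0.4752, 0.3295, 0.2865]
ee_rot: [[0.561, -0.828, 0.001], [-0.828, -0.561, 0.001], [-0.0, -0.001, -1.0]]
wrist_force: [-0.1, -0.9, 1.1]
gripper_width: 0.508
gripper_force: 0.0
```

```bash
cat > rel.py <<'E'
from h import *
def rel(x,y,z,yaw):
    s=sense();R=np.array(s["ee_rot"]);print("tcp",np.round(s["tcp_pos"],4),"t",s["time_s"],"F",np.round(s["wrist_force"],1),"w",round(s["gripper_width"]*87,1),"gf",s["gripper_force"],"j",np.round(s["joints"],1))
    a=np.degrees(np.arctan2(R[1,0],R[0,0]));print("units",np.round(R.T@(np.array([x,y,z])-s["tcp_pos"])/.02,3),"turn",-np.radians((yaw-a+180)%360-180)/.08,"toolx ang",a)
E
python3 -c "
from rel import *
rel(.475,.3289,.056+.164,-55.7)"
```

```text
tcp [0.4752 0.3295 0.2865] t 14.8 F [-0.1 -0.9  1.1] w 44.2 gf 0.0 j [ 50.8  23.9 -15.3   0.  -50.7 -16.7]
units [0.018 0.029 3.323] turn -0.03688436929407885 toolx ang -55.86906549524421
```

Call:
{"name": "jog_arm", "arguments": {"increments": [[0.02,0.03,0.8,0],[0,0,0.8,0],[0,0,0.8,0],[0,0,0.6,0],[0,0,0.32,0],[0,0,0,0]]}}

```text
time_s: 15.4
tcp_pos: [0.4747, 0.3287, 0.2189]
ee_rot: [[0.562, -0.827, -0.001], [-0.827, -0.562, -0.001], [0.0, 0.001, -1.0]]
wrist_force: [-0.1, 0.2, -0.1]
gripper_width: 0.511
gripper_force: 0.0
```

Call:
{"name": "jog_arm", "arguments": {"increments": [[0,0,0,0],[0,0,0,0],[0,0,0,0],[0,0,0,0],[0,0,0,0],[0,0,0,0]], "grip": 0}}

```text
time_s: 16.0
tcp_pos: [0.4747, 0.3288, 0.2198]
ee_rot: [[0.562, -0.827, 0.0], [-0.827, -0.562, 0.0], [-0.0, -0.0, -1.0]]
wrist_force: [-0.6, -0.8, 4.9]
gripper_width: 0.23
gripper_force: 30.0
```

Call:
{"name": "jog_arm", "arguments": {"increments": [[0,0,0,0.5],[0,0,0,0.6],[0,0,0,0.6],[0,0,0,0.6],[0,0,0,0.6],[0,0,0,0.6],[0,0,0,0.6],[0,0,0,0.6],[0,0,0,0.3],[0,0,0,0]]}}

```text
time_s: 17.0
tcp_pos: [0.4747, 0.3288, 0.2198]
ee_rot: [[0.196, -0.981, 0.0], [-0.981, -0.196, 0.0], [-0.0, -0.0, -1.0]]
wrist_force: [-1.2, -1.0, 5.7]
gripper_width: 0.232
gripper_force: 30.0
```

```bash
python3 -c "
from rel import *
rel(.475,.3289,.056+.164,-77-26);print(sense()['moment'])
im=eyes.capture('wrist');cv2.imwrite('pics/wrist5.png',im)
s=eyes.capture('side');cv2.imwrite('pics/side5.png',s)
a=cv2.resize(im[184:384,120:390],(405,300));b=cv2.resize(s[290:384,220:345],(395,300),interpolation=2);cv2.imwrite('pics/v5.png',np.hstack([a,b]))"
```

```text
tcp [0.4747 0.3288 0.2198] t 17.0 F [-1.2 -1.   5.7] w 20.2 gf 30.001355409622192 j [ 50.8  28.7 -19.    0.  -42.2 -39.5]
units [-0.002 -0.014 -0.01 ] turn 5.301166944265021 toolx ang -78.70124060794808
[-0.20448234  0.57407456 -0.02052065]
```

View pics/v5.png

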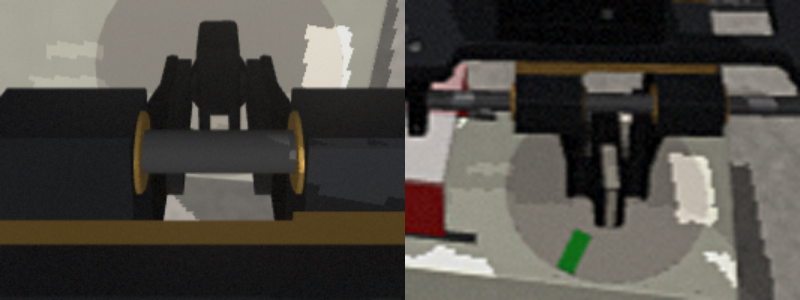

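The bar is turning with the fingers: it sits straight between them at (218,60), and the white line shows at (610,165). It's gripped on its 20 mm hub. Finishing the turn.

Call:
{"name": "jog_arm", "arguments": {"increments": [[0,0,0,0.6],[0,0,0,0.6],[0,0,0,0.6],[0,0,0,0.6],[0,0,0,0.6],[0,0,0,0.6],[0,0,0,0.6],[0,0,0,0.6],[0,0,0,0.45],[0,0,0,0]]}}

```text
time_s: 18.1
tcp_pos: [0.4748, 0.3288, 0.2198]
ee_rot: [[-0.221, -0.975, 0.001], [-0.975, 0.221, 0.0], [-0.0, -0.0, -1.0]]
wrist_force: [-1.9, -0.3, 5.1]
gripper_width: 0.233
gripper_force: 30.0
```

Call:
{"name": "jog_arm", "arguments": {"increments": [[0,0,0,0],[0,0,0,0],[0,0,0,0],[0,0,0,0],[0,0,-0.4,0],[0,0,-1,0],[0,0,-1,0],[0,0,-1,0],[0,0,-1,0],[0,0,-1,0]], "grip": 44}}

```text
time_s: 19.1
tcp_pos: [0.4746, 0.3286, 0.3288]
ee_rot: [[-0.221, -0.975, 0.0], [-0.975, 0.221, 0.0], [-0.001, -0.0, -1.0]]
wrist_force: [0.5, 0.2, 0.1]
gripper_width: 0.508
gripper_force: 0.0
```

Call:
{"name": "jog_arm", "arguments": {"increments": [[-0.9,0,-1,0],[-0.9,0,-1,0],[-0.9,0,-1,0],[-0.9,0,-0.6,0],[-0.9,0,0,0],[0,0,0,0],[0,0,0,0]]}}

```text
time_s: 19.8
tcp_pos: [0.4944, 0.4164, 0.3991]
ee_rot: [[-0.221, -0.975, -0.001], [-0.975, 0.221, -0.001], [0.001, 0.001, -1.0]]
wrist_force: [0.3, -1.0, -0.2]
gripper_width: 0.504
gripper_force: 0.0
```

```bash
python3 - <<'E'
from rel import *
rel(.475,.3289,.22,-103);cal=wcal();im=eyes.capture("wrist");cv2.imwrite("pics/wrist6.png",im)
uv=proj(cal,(.475,.3289,.05)).astype(int);x0,y0=uv[0]-65,max(0,uv[1]-50);print(uv,x0,y0)
c=im[y0:y0+100,x0:x0+130];cv2.imwrite("pics/knob6.png",cv2.resize(c,(780,600),interpolation=0))
E
```

```text
tcp [0.4944 0.4164 0.3991] t 19.8 F [ 0.3 -1.  -0.2] w 43.9 gf 0.0 j [ 54.4  24.3   3.3  -0.  -69.  -67.2]
units [ 4.473 -0.027  8.96 ] turn 0.049673473030525946 toolx ang -102.7723135713275
[264  74] 199 24
```

View pics/knob6.png

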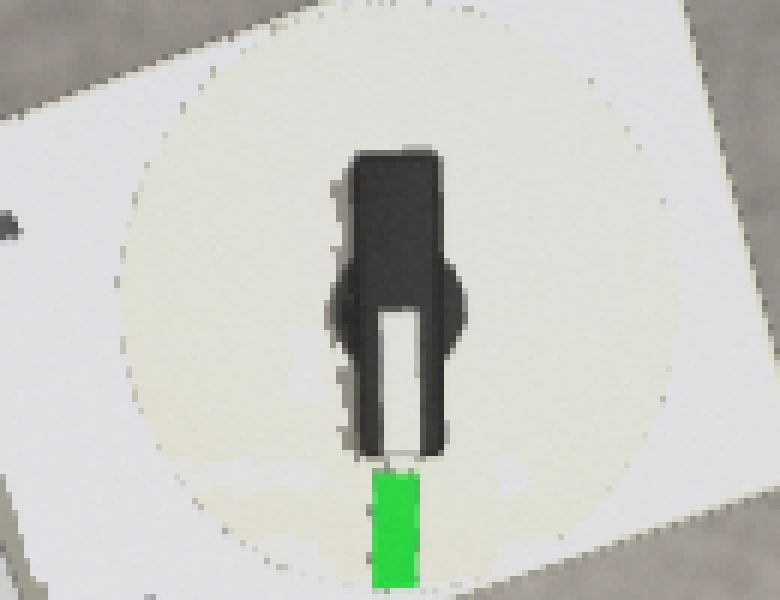

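The pointer (x=400) lines up with the green mark (x=396), within about 1 px of the original image. Next I'll triangulate the guard fin from two wrist views.

```bash
python3 - <<'E'
from rel import *
def red(im):
    h=cv2.cvtColor(im,cv2.COLOR_BGR2HSV);m=(cv2.inRange(h,(0,200,120),(6,255,255))|cv2.inRange(h,(174,200,120),(180,255,255)))
    n,l,st,c=cv2.connectedComponentsWithStats(m);k=1+np.argmax(st[1:,4]);return c[k],st[k],cv2.minAreaRect(np.argwhere(l==k)[:,::-1].astype(np.float32))
c6=wcal();im6=cv2.imread("pics/wrist6.png");im4=cv2.imread("pics/wrist4.png")
c4=eyes.get_calibration("wrist");T=np.eye(4);T[:3,:3]=[[.116,-.993,0],[-.993,-.116,-.001],[.001,0,-1]];T[:3,3]=[.5305,.42063,.40153]
W=np.linalg.inv(T@np.array(c4["T_tool_cam"]));c4=dict(camera_matrix=np.array(c4["camera_matrix"]),R=W[:3,:3],t=W[:3,3])
a,b=red(im4),red(im6);print(a,b)
P=[c["camera_matrix"]@np.c_[c["R"],c["t"]] for c in(c4,c6)]
X=cv2.triangulatePoints(P[0],P[1],a[0].reshape(2,1),b[0].reshape(2,1));print("tri",(X[:3]/X[3]).ravel())
for c,q in((c4,a),(c6,b)):
    print(toplane(c,q[0],.088)); bx=[toplane(c,p,.088)[:2] for p in cv2.boxPoints(q[2])];print(np.round(bx,4).tolist())
rel(.5755,.339,.074+.182,-84.1)
E
```

```text
(array([223.89912281,  78.26754386]), array([221,  53,   9,  51, 228], dtype=int32), ((224.8890380859375, 78.00411224365234), (50.2618408203125, 7.550378799438477), 87.87889862060547)) (array([157.11597938, 111.79381443]), array([144,  88,  27,  48, 388], dtype=int32), ((157.23277282714844, 112.04310607910156), (50.421669006347656, 7.747079849243164), 66.80140686035156))
tri [0.5767648  0.33895044 0.08329999]
[0.57646363 0.33955523 0.088     ]
[[0.5812, 0.3196], [0.5748, 0.3186], [0.5698, 0.3598], [0.5765, 0.3608]]
[0.5751471  0.33842229 0.088     ]
[[0.5806, 0.3185], [0.5738, 0.3174], [0.5694, 0.3597], [0.5765, 0.3609]]
tcp [0.4944 0.416  0.3991] t 19.85 F [0.1 0.2 0.1] w 44.1 gf 0.0 j [ 54.4  24.3   3.2  -0.  -69.  -67.2]
units [ 2.848 -4.811  7.156] turn -4.078716238408828 toolx ang -102.79545810338405
```

Call:
{"name": "jog_arm", "arguments": {"increments": [[0.57,-0.96,0,0],[0.57,-0.96,0,0],[0.57,-0.96,0,0],[0.57,-0.96,0,0],[0.57,-0.97,0,0],[0,0,0.8,-0.8],[0,0,0.8,-0.8],[0,0,0.8,-0.8],[0,0,0.8,-0.8],[0,0,0.8,-0.88]]}}

```text
time_s: 20.85
tcp_pos: [0.5756, 0.3386, 0.3189]
ee_rot: [[0.105, -0.994, -0.0], [-0.994, -0.105, -0.0], [0.0, 0.0, -1.0]]
wrist_force: [-0.1, -0.0, 0.1]
gripper_width: 0.501
gripper_force: 0.0
```

Call:
{"name": "jog_arm", "arguments": {"increments": [[0,0,0.5,0],[0,0,0,0],[0,0,0,0]]}}

```text
time_s: 21.15
tcp_pos: [0.576, 0.3394, 0.3099]
ee_rot: [[0.102, -0.995, 0.001], [-0.995, -0.102, 0.0], [0.0, -0.001, -1.0]]
wrist_force: [0.3, 0.9, 0.0]
gripper_width: 0.504
gripper_force: 0.0
```

```bash
python3 -c "
from rel import *
rel(.576,.339,.074+.182,-84.1)"
```

```text
tcp [0.576  0.3394 0.3099] t 21.15 F [0.3 0.9 0. ] w 43.8 gf 0.0 j [ 44.3  30.4  -0.1   0.  -59.5 -38.5]
units [2.200e-02 2.000e-03 2.695e+00] turn -0.009367992051524754 toolx ang -84.14293971256517
```

Call:
{"name": "jog_arm", "arguments": {"increments": [[0,0,0.7,0],[0,0,0.7,0],[0,0,0.7,0],[0,0,0.4,0],[0,0,0.2,0],[0,0,0,0]]}}

```text
time_s: 21.75
tcp_pos: [0.5758, 0.3396, 0.2543]
ee_rot: [[0.103, -0.995, -0.001], [-0.995, -0.103, -0.001], [0.001, 0.001, -1.0]]
wrist_force: [0.3, 0.5, 0.2]
gripper_width: 0.5
gripper_force: 0.0
```

Call:
{"name": "jog_arm", "arguments": {"increments": [[0,0,0,0],[0,0,0,0],[0,0,0,0],[0,0,0,0],[0,0,0,0],[0,0,0,0],[0,0,0,0]], "grip": 0}}

```text
time_s: 22.45
tcp_pos: [0.5758, 0.3396, 0.2556]
ee_rot: [[0.103, -0.995, 0.0], [-0.995, -0.103, 0.0], [-0.0, -0.0, -1.0]]
wrist_force: [-0.2, -0.8, 1.0]
gripper_width: 0.088
gripper_force: 30.0
```

Gripped the 8 mm fin. Sliding along tool +y.

Call:
{"name": "jog_arm", "arguments": {"increments": [[0,0.2,0,0],[0,0.4,0,0],[0,0.5,0,0],[0,0.6,0,0],[0,0.6,0,0],[0,0.6,0,0],[0,0.6,0,0],[0,0.5,0,0],[0,0.4,0,0],[0,0.2,0,0]]}}

```text
time_s: 23.45
tcp_pos: [0.4835, 0.3303, 0.2555]
ee_rot: [[0.104, -0.995, 0.0], [-0.995, -0.104, 0.0], [-0.0, -0.0, -1.0]]
wrist_force: [1.4, 2.5, -1.0]
gripper_width: 0.091
gripper_force: 30.0
```

Call:
{"name": "jog_arm", "arguments": {"increments": [[0,0.1,0,0],[0,0.1,0,0],[0,0.1,0,0],[0,0.1,0,0],[0,0,0,0]]}}

```text
time_s: 23.95
tcp_pos: [0.4763, 0.3295, 0.2555]
ee_rot: [[0.103, -0.995, 0.0], [-0.995, -0.103, 0.001], [-0.001, -0.0, -1.0]]
wrist_force: [-0.2, 2.9, 1.2]
gripper_width: 0.087
gripper_force: 30.0
```

Travel so far is 100 mm with no stop force yet. Creeping on.

Call:
{"name": "jog_arm", "arguments": {"increments": [[0,0.05,0,0],[0,0.05,0,0],[0,0.05,0,0],[0,0.05,0,0],[0,0,0,0]]}}

```text
time_s: 24.45
tcp_pos: [0.4738, 0.3291, 0.2555]
ee_rot: [[0.103, -0.995, 0.004], [-0.995, -0.103, 0.002], [-0.001, -0.004, -1.0]]
wrist_force: [8.3, 1.5, -3.0]
gripper_width: 0.089
gripper_force: 30.0
```

Call:
{"name": "jog_arm", "arguments": {"increments": [[0,0.05,0,0],[0,0.05,0,0],[0,0,0,0]]}}

```text
time_s: 24.75
tcp_pos: [0.4732, 0.329, 0.2556]
ee_rot: [[0.104, -0.995, 0.007], [-0.995, -0.104, 0.003], [-0.002, -0.008, -1.0]]
wrist_force: [15.5, -0.0, -6.8]
gripper_width: 0.086
gripper_force: 30.0
```

The force has risen to 15 N and motion has stopped, so the guard is at its stop. Release and check.

Call:
{"name": "jog_arm", "arguments": {"increments": [[0,0,0,0],[0,0,0,0],[0,0,0,0],[0,0,0,0],[0,0,-0.5,0],[0,0,-1,0],[0,0,-1,0],[0,0,-1,0],[0,0,-1,0],[0,0,-1,0]], "grip": 44}}

```text
time_s: 25.75
tcp_pos: [0.4699, 0.3284, 0.3669]
ee_rot: [[0.103, -0.995, -0.0], [-0.995, -0.103, -0.0], [0.0, 0.0, -1.0]]
wrist_force: [0.1, 0.9, -0.4]
gripper_width: 0.505
gripper_force: 0.0
```

Call:
{"name": "jog_arm", "arguments": {"increments": [[-1,0,-1,0],[-1,0,-1,0],[-1,0,0,0],[-1,0,0,0],[-0.5,0,0,0],[0,0,0,0],[0,0,0,0]]}}

```text
time_s: 26.45
tcp_pos: [0.461, 0.4181, 0.4042]
ee_rot: [[0.103, -0.995, -0.002], [-0.995, -0.103, -0.002], [0.002, 0.002, -1.0]]
wrist_force: [-0.3, 0.1, -0.6]
gripper_width: 0.508
gripper_force: 0.0
```

```bash
python3 - <<'E'
from rel import *
rel(.576,.339,.256,-84.1)
w=wcal();im=eyes.capture("wrist");h=cv2.cvtColor(im,cv2.COLOR_BGR2HSV);m=(cv2.inRange(h,(0,200,120),(6,255,255))|cv2.inRange(h,(174,200,120),(180,255,255)))
n,l,st,c=cv2.connectedComponentsWithStats(m);k=1+np.argmax(st[1:,4]);print("fin",toplane(w,c[k],.088),st[k])
sc=eyes.capture("side");cal=eyes.get_calibration("side");print("orange",ring(sc,cal,"orange",near=O))
for cam in("scene","side"):
  eyes.capture(cam)
  for kk in("pot","jar","panel","cup"):print(cam,kk,[np.round(d["centre"],3).tolist() for d in eyes.spot_in(cam,kk)[:4]])
sc=cv2.imread("pics/none.png") if 0 else eyes.capture("side")
a=cv2.resize(im,(400,300));b=cv2.resize(sc,(400,300));cv2.imwrite("pics/final.png",np.hstack([a,b]))
E
```

```text
tcp [0.461  0.4181 0.4042] t 26.45 F [-0.3  0.1 -0.6] w 44.2 gf 0.0 j [ 57.1  21.8   0.1  -0.  -68.4 -51.2]
units [ 4.515 -5.326  7.408] turn 0.0056864912569269625 toolx ang -84.07393504405921
fin [0.47868295 0.30930607 0.088     ] [257  49   2   1   2]
orange None
scene pot [[0.39, -0.176, 0.052], [0.369, -0.021, 0.05], [0.726, -0.32, 0.056], [0.583, -0.007, 0.082]]
scene jar []
scene panel [[0.805, 0.009, 0.008]]
scene cup [[0.756, 0.18, 0.038]]
side pot [[0.324, 0.005, 0.033], [0.37, -0.179, 0.06], [0.742, -0.303, 0.032]]
side jar [[0.76, -0.181, 0.06]]
side panel [[0.81, 0.034, 0.006]]
side cup [[0.737, 0.186, 0.032], [0.474, 0.351, 0.072]]
```

View pics/final.png

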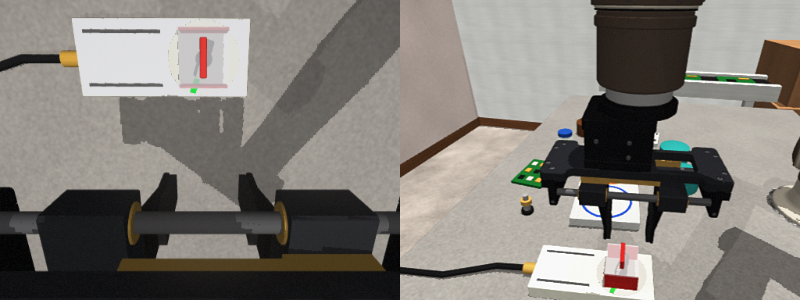

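The guard sits over the knob with the fin at about (203,57), and the other objects haven't moved. One numeric check of the fin against the knob axis, then hand in.

```bash
python3 - <<'E'
from rel import *
w=wcal();im=eyes.capture("wrist");h=cv2.cvtColor(im,cv2.COLOR_BGR2HSV);m=(cv2.inRange(h,(0,170,90),(8,255,255))|cv2.inRange(h,(172,170,90),(180,255,255)))
n,l,st,c=cv2.connectedComponentsWithStats(m);k=1+np.argmax(st[1:,4]);f=toplane(w,c[k],.088)[:2];print(st[k],f)
u=np.array([.9947,.103]);e=(f-np.array([.475,.3289]))@u;print("along slide off axis mm",1e3*e)
if abs(e)<.004: print(r.finish_job())
E
```

```text
[257  47   8  52 414] [0.47492814 0.32872272]
along slide off axis mm -0.08973936713117427
the job is handed in; nothing more can be done
None
```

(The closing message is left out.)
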